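# Rock the bung out of the olive crock

## Task

Open the bigger crock, the one with a side handle: its bung sits tight, so tip its bar grip a good 10 degrees over towards the crock's handle, then as far the other way, lifting a little as you go while it is still in the neck, until it comes free. Lift it out and stand it upright in the middle of the small empty dark tray. Leave the smaller, knob-topped crock where it is.

Things in the scene. Friction and masses are not known exactly. Their poses are not given: they have to be found in the camera images.
- stopper_grip (a point): Centre of the bung's wooden bar grip: 50 mm long (x), 16 mm thick (y: pinch across this), 44 mm tall (z, up). Below it a disc 68 mm across, 6 mm thick, its underside 28 mm below this point, resting on the big crock's rim; then a cork plug tapering from 52 to 40 mm across over 36 mm. Foot 64 mm below this point. 70 to 140 g. Tipped, it pivots on the disc's edge: middle rises 6 mm per 10 degrees.
- jar_mouth (a point): Centre of the big white crock's mouth at rim level, 135 mm above the counter; z up, +y to its one loop handle (out to 96 mm from the axis, 40 mm below the rim). The bung's bar runs along x within 10 degrees. Crock fixed, 120 mm across; neck 60 mm inside, 72 outside. Rubber lips grip the plug (10 to 25 N straight pull), letting go about 15 mm up. Room to tip the bung 15 degrees.
- tray_in (a point): Centre of the inner floor of the small, empty, dark steel tray on the counter, fixed, 200 mm square, rim 20 mm above the counter, walls and floor 4 to 5 mm thick; z up.
- crock_middle (a point): Middle of the smaller white crock, without handle, 90 mm across, 122 mm high with its cork and round wooden knob; loose, 0.9 kg, to be left alone. Point half-way up, 61 mm above the counter. The two crocks may stand in either order.
Not all that is in view belongs to the job. Leave any red look-alike of the part that bears stopper_grip alone.

How it is judged:
By the outcome, as a careful person would: the job done as asked, in the order asked, and still so for the second after the job is handed in, with the robot touching nothing.
It also fails if it takes over 45 s, if anything falls off the work surface, if the arm or the gripper's body presses on something with over 40 N, if the wrist force passes 120 N, or if a joint passes its speed limit or range.

## Robot

A 7-joint arm with a two-finger parallel gripper is mounted at the origin on the work surface. World frame = base frame: x ahead of the robot, y to its left, z up, the work surface at z = 0. Lengths are in m, angles in rad, forces in N, time in s.
With the tool pointing down it reaches from about 0.35 to 0.9 m from the base axis. Payload 8.1 kg.
Tool frame: the origin (TCP) lies on the centre line of the jaws, within the pads' length; the fingertips stand 11 mm ahead of it and the grasp point (between the pads) lies 8 mm behind it; z points along the fingers, x is the direction in which the jaws open and shut, and the axes are right-handed (so a half turn about z gives the same grasp; the last joint's range is limited). The gripper opens to 85 mm and grips with 20 to 120 N. Pads are 22 mm wide; open, the fingers measure 114 mm over their backs; the gripper's body (76 mm by 85 mm) begins 54 mm behind the grasp point. The pads swing forward as they close: fully open they stand 13 mm farther back than shut.
Start: joints at [1.186, 0.434, 0.025, 1.573, -0.012, 1.134, -0.075], TCP at [0.174, -0.6, 0.242] pointing down, gripper open.
Joint ranges: [-2.62, 2.62], [-0.44, 2.09], [-1.27, 1.32], [0.08, 2.57], [-1.32, 4.46], [0.12, 2], [-2.74, 2.74]. Speed limits (rad/s): [2.22, 2.22, 3.01, 3.01, 3.14, 3.14, 3.14].

## Interface

Orientations are given as [roll, pitch, yaw] about the fixed x, y, z axes, in that order (R = Rz(yaw) Ry(pitch) Rx(roll)).
In Python, from station import robot, snapshot, camera_params, order gives the robot as it stands. The module is installed in compiled form; this text tells all that it offers.
- The arm moves only by the shell command python3 -m pendant 'ROWS' [OPENING] [FORCE]. ROWS is a JSON object of lists of equal length, an entry for each row: "slide": the shift along the tool's x, y, z in cm, a list of three; "rot": the turn, a rotation vector about the tool's x, y, z in rad, a list of three. A call has 1 to 20 rows; each row is the pose to reach, as a shift and turn from the pose commanded when the call began, along the tool's axes at that moment; what a row does not reach only later rows make up. A row lasts 1/12 s, in which the tool goes at most 41.7 mm and 7.16 degrees, less where a joint would pass 70% of its speed; a pose out of reach is approached as far as the arm can. A call with a gripper value outside its range is refused whole. OPENING is the closure, from 0 (fully open) to 1 (shut), set as the call begins (- or left out, the last holds). The fingers move at their own pace and stop on an object; FORCE is the grip in N (left out, the last holds). Time passes only in rows, so rows that repeat a pose let the fingers close. It gives the time, the measured TCP pose, the force and the opening at its end, in the units of the state.
- robot.get_state(): the state, without advancing time (a new reading comes with each control period).
- snapshot(name): name is "scene" or "top" or "wrist"; returns the picture (384x512x3 uint8, red, green, blue); there is no depth.
- camera_params(name): a dict with "fx", "fy", "cx", "cy" (pixels), "extrinsics" (4x4, takes a point from camera to world coordinates); the wrist camera has in their place "mount" (4x4, takes a point from camera to tool coordinates, whose origin is the TCP and whose axes are the tool frame's). Camera axes: x right, y down, z forward; pixel columns grow to the right and rows downward; lengths in m; the calibration is good to about 2 mm. A picture is of the moment at which its call begins: read the wrist's pose just before it. camera_params takes no time and is no camera call.
- order.job_done(): hands the job in, once; it reports no verdict.
The state is a dict: "time_s": time; "joint_pos": joint angles; "qvel": joint speeds; "joint_efforts": joint torques, N m; "eef_pos": TCP position; "tcp_rot": TCP orientation; "contact_force": force on the tool from outside, world axes, zero at the start; "moment": the same for the moment, N m; "width": opening from 0.0 (shut) to 1.0 (fully open).
Only numpy, scipy, OpenCV 4.12 (cv2) and the standard library are available. Lean on these libraries where they do the work, as an engineer would, in place of code of your own. Each camera call takes 0.05 s, during which the arm holds its last target.

## Working session

There is one attempt and no reset: what is moved stays moved. The work goes in short steps, Python scripts to look and compute and a shell command to move; the robot and the scene stay as the last step left them, time stands still between calls to the robot, and variables do not carry over. Pictures are saved under pics/ and viewed, and the job is handed in when it is done.

```bash
mkdir -p pics
python3 - <<'E'
from station import robot, snapshot, camera_params
import cv2
print(robot.get_state())
for n in("scene","top","wrist"):
    im=snapshot(n); cv2.imwrite(f"pics/{n}0.png",im[:,:,::-1]); print(n,camera_params(n))
E
```

```text
{'time_s': 0.0, 'joint_pos': array([ 1.18638811,  0.43523823,  0.02499845,  1.57412715, -0.01157754,
        1.13398802, -0.07512211]), 'qvel': array([-0.00055256, -0.00110011, -0.00028415,  0.00049585, -0.00106803,
        0.00029714,  0.00012329]), 'joint_efforts': array([-5.07223722e-04, -6.70460701e+01,  1.02493152e+00, -3.16215634e+01,
        1.56314339e-02,  1.26158242e-02,  2.02822173e-05]), 'eef_pos': array([ 0.17359385, -0.59988794,  0.24150516]), 'tcp_rot': array([ 3.14141500e+00,  1.60645389e-03, -1.28909407e+00]), 'contact_force': array([-0.48535734,  0.28083695, -0.26298873]), 'moment': array([0.01451971, 0.0177755 , 0.01966884]), 'width': 0.998047807203328}
scene {'fx': 461.6689217145538, 'fy': 461.6689217145538, 'cx': 243.17425494444828, 'cy': 195.81401223308055, 'extrinsics': array([[ 0.0057384 ,  0.85748871, -0.51447077,  1.23371468],
       [ 0.99987843,  0.00253879,  0.01538413, -0.00744507],
       [ 0.01449785, -0.51449651, -0.8573699 ,  1.13589041],
       [ 0.        ,  0.        ,  0.        ,  1.        ]])}
top {'fx': 383.76618291641546, 'fy': 383.766182916
[... 174 characters left out ...]
50e-01, -1.03898934e-02, -1.88599041e-02,
         2.44787712e-05],
       [ 2.03195614e-02, -1.65423766e-01, -9.86013232e-01,
         9.73262776e-01],
       [ 0.00000000e+00,  0.00000000e+00,  0.00000000e+00,
         1.00000000e+00]])}
wrist {'fx': 326.90809850186406, 'fy': 326.90809850186406, 'cx': 262.3833259929291, 'cy': 189.44743266574463, 'mount': array([[ 9.99998923e-01,  1.26518165e-03, -7.43322149e-04,
         1.17512897e-04],
       [-9.54906165e-04,  9.45709281e-01,  3.25012374e-01,
        -8.44928984e-02],
       [ 1.11416635e-03, -3.25011314e-01,  9.45709471e-01,
        -1.31400267e-01],
       [ 0.00000000e+00,  0.00000000e+00,  0.00000000e+00,
         1.00000000e+00]])}
```

View pics/scene0.png

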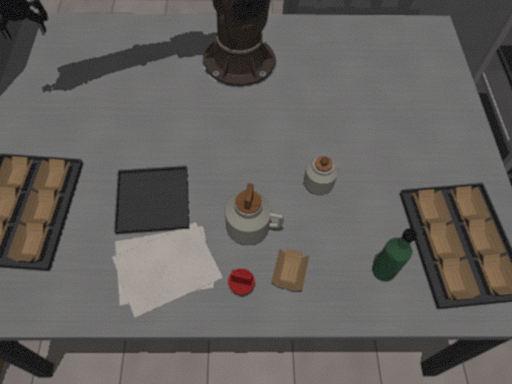

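View pics/top0.png

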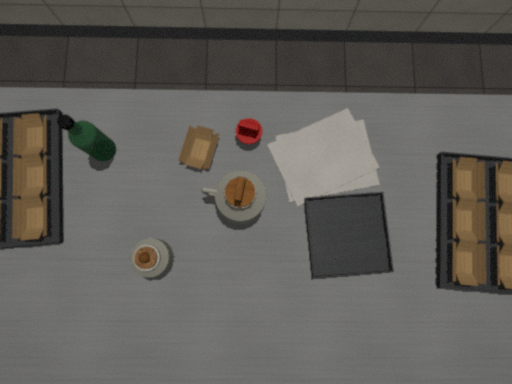

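View pics/wrist0.png

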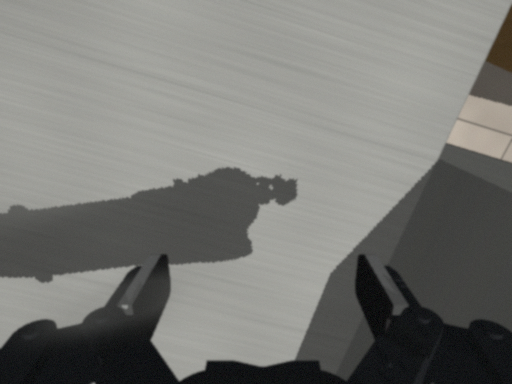

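The scene and top views show the big crock with its handle at about top (240,195), handle to the left (+y). The small crock is at (150,258), the dark tray at (347,235) and the red look-alike at (249,131). I'll enlarge the crop to measure.

Run:
```python
import cv2,numpy as np
t=cv2.imread("pics/top0.png");s=cv2.imread("pics/scene0.png")
a=cv2.resize(t[160:235,190:290],None,fx=6,fy=6,interpolation=3)
cv2.imwrite("pics/tz.png",a)
cv2.imwrite("pics/sz.png",cv2.resize(s[175:250,210:300],None,fx=7,fy=7,interpolation=3))
cv2.imwrite("pics/tt.png",cv2.convertScaleAbs(cv2.resize(t[180:290,295:400],None,fx=5,fy=5,interpolation=3),alpha=2))
```

```text
(no output)
```

View pics/tz.png

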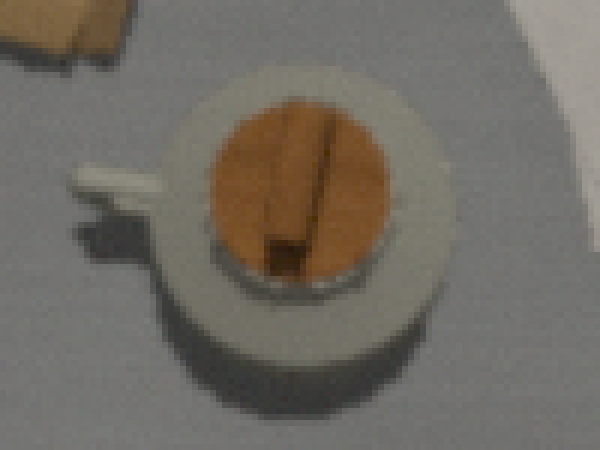

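View pics/sz.png

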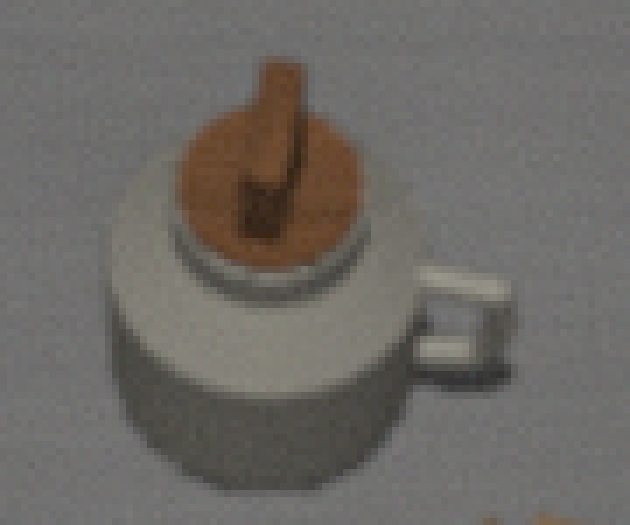

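View pics/tt.png

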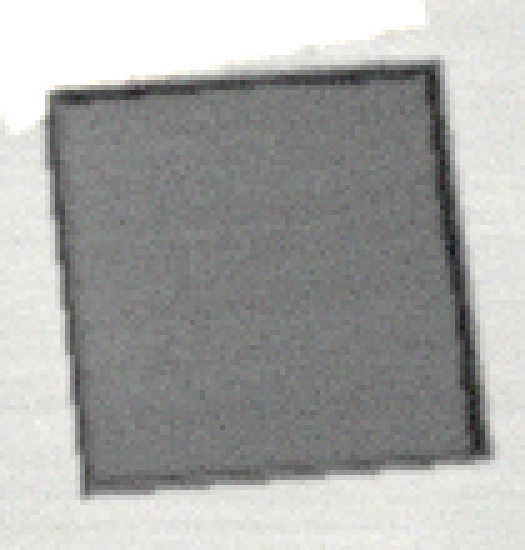

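```bash
cat > h.py <<'E'
import numpy as np
from station import camera_params
def pz(cam,u,v,z,P=None):
    p=P or camera_params(cam);E=p["extrinsics"]
    d=E[:3,:3]@np.array([(u-p["cx"])/p["fx"],(v-p["cy"])/p["fy"],1]);o=E[:3,3]
    return (o+d*(z-o[2])/d[2])
E
python3 - <<'E'
from h import *
T=lambda u,v,z:pz("top",190-.42+u/6,160-.42+v/6,z)
S=lambda u,v,z:pz("scene",210-.43+u/7,175-.43+v/7,z)
np.set_printoptions(precision=4,suppress=True)
print("disc top",T(300,191,.141), "size",T(390,191,.141)-T(210,191,.141),T(300,282,.141)-T(300,100,.141))
print("disc sc",S(270,187,.141), "size",S(364,187,.141)-S(176,187,.141),S(270,272,.141)-S(270,104,.141))
for n,F,c in(("t",T,[(292,104),(336,110),(268,240),(304,240)]),("s",S,[(260,62),(306,64),(243,182),(288,186)])):
    q=np.array([F(u,v,.185) for u,v in c]); print(n,q.mean(0)); a=q[0]+q[1]-q[2]-q[3];print(np.linalg.norm(a)/2,np.degrees(np.arctan2(a[1],a[0])), q[0]-q[1])
print("handle top",T(75,180,.105),S(510,290,.105))
Q=lambda u,v:pz("top",295-.4+u/5,180-.4+v/5,.02)
q=np.array([Q(*c) for c in[(48,90),(440,60),(492,457),(85,495)]]);print(q,q.mean(0))
c=np.array([pz("top",295-.4+u/5,180-.4+v/5,.004)for u,v in[(62,105),(430,77),(472,455),(88,483)]]);print(c.mean(0))
print("small crock",pz("top",145,258,.11))
E
```

```text
disc top [0.6497 0.0236 0.141 ] size [ 0.0007 -0.0658  0.    ] [-0.0675 -0.001   0.    ]
disc sc [0.6526 0.0227 0.141 ] size [-0.0002  0.0671  0.    ] [ 0.0694 -0.0008  0.    ]
t [0.6489 0.0224 0.185 ]
0.04777469685476034 -10.871957898141176 [0.002  0.0154 0.    ]
s [0.6527 0.0232 0.185 ]
0.049367060732297456 172.28873900545787 [-0.0008 -0.016   0.    ]
handle top [0.6589 0.1104 0.105 ] [0.6747 0.1105 0.105 ]
[[ 0.6553 -0.1357  0.02  ]
 [ 0.6727 -0.3351  0.02  ]
 [ 0.4758 -0.3515  0.02  ]
 [ 0.4565 -0.1512  0.02  ]] [ 0.5651 -0.2434  0.02  ]
[ 0.5634 -0.2457  0.004 ]
small crock [0.5041 0.2304 0.11  ]
```

```bash
cat >> h.py <<'E'
from scipy.spatial.transform import Rotation as Ro
from station import robot,snapshot
def st():
    s=robot.get_state();return s,np.array(s["eef_pos"]),Ro.from_euler("xyz",s["tcp_rot"])
def delta(goal,rpy):
    s,p,R=st();G=Ro.from_euler("xyz",rpy)
    print("slide cm",np.round(R.inv().apply(np.array(goal)-p)*100,2),"rot",np.round((R.inv()*G).as_rotvec(),3))
E
python3 -c "
from h import *
delta([.651,.023,.275],[np.pi,0,-1.728])"
```

```text
slide cm [-46.58 -63.17  -3.28] rot [0.    0.001 0.439]
```

```bash
python3 -m pendant '{"slide":[[-3,-4,-3],[-6,-8,-3.3],[-9,-12,-3.3],[-12,-16,-3.3],[-15,-20,-3.3],[-18,-24,-3.3],[-21,-28,-3.3],[-24,-32,-3.3],[-27,-36,-3.3],[-29,-39,-3.3],[-31,-42,-3.3],[-33.5,-45,-3.3],[-36,-48,-3.3],[-38,-51,-3.3],[-40,-54,-3.3],[-42,-57,-3.3],[-44,-60,-3.3],[-46.6,-63.2,-3.3],[-46.6,-63.2,-3.3],[-46.6,-63.2,-3.3]],"rot":[[0,0,0],[0,0,0.03],[0,0,0.06],[0,0,0.09],[0,0,0.12],[0,0,0.15],[0,0,0.18],[0,0,0.21],[0,0,0.24],[0,0,0.27],[0,0,0.3],[0,0,0.33],[0,0,0.36],[0,0,0.38],[0,0,0.4],[0,0,0.42],[0,0,0.44],[0,0,0.44],[0,0,0.44],[0,0,0.44]]}' 0 -
python3 - <<'E'
from h import *
import cv2
s,p,R=st();print(s["joint_pos"]);cv2.imwrite("pics/w1.png",snapshot("wrist")[:,:,::-1])
E
```

```text
time_s: 1.82
eef_pos: [0.6538, 0.0328, 0.274]
tcp_rot: [3.141, 0.006, -1.72]
contact_force: [-2.7, 1.4, -0.2]
width: 1.001
[ 0.02498378  0.47800685 -0.23848274  1.43139683  0.10915155  1.24462881
 -1.9422146 ]
```

View pics/w1.png

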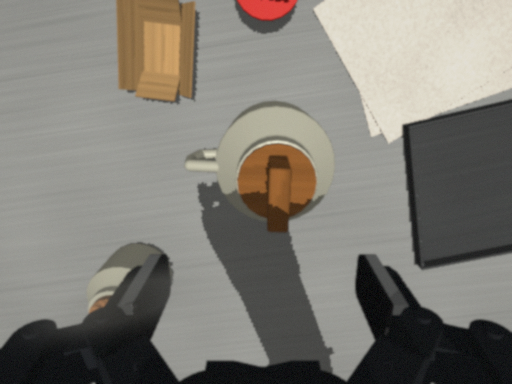

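Run:
```python
import cv2
a=cv2.imread("pics/w1.png")[90:250,180:340];cv2.imwrite("pics/w1z.png",cv2.resize(a,None,fx=3.7,fy=3.7,interpolation=cv2.INTER_CUBIC)[:592])
```

```text
(no output)
```

View pics/w1z.png

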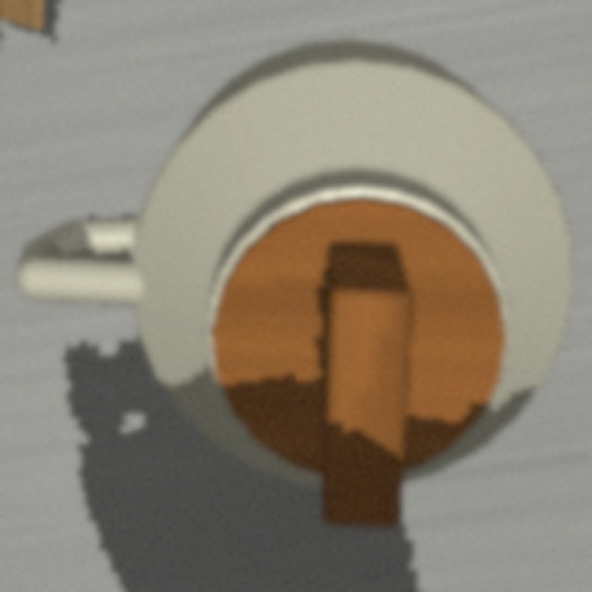

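```bash
cat >> h.py <<'E'
def wcam():
    s,p,R=st();p_=dict(camera_params("wrist"));T=np.eye(4);T[:3,:3]=R.as_matrix();T[:3,3]=p;p_["extrinsics"]=T@p_["mount"];return p_
E
python3 - <<'E'
from h import *
np.set_printoptions(precision=4,suppress=True)
s,p,R=st();print(p,s["tcp_rot"],s["qvel"].round(3))
P=wcam();F=lambda u,v,z:pz(None,180-.36+u/3.7,90-.36+v/3.7,z,P)
q=np.array([F(u,v,.185)for u,v in[(330,290),(410,290),(323,525),(400,525)]]);print(q,q.mean(0))
a=q[0]+q[1]-q[2]-q[3];print(np.linalg.norm(a)/2,np.degrees(np.arctan2(a[1],a[0])))
print("disc",F(358,338,.141),F(503,338,.141)-F(213,338,.141))
print("handle",F(25,280,.1))
d=F(25,280,.095)-q.mean(0);print(d,np.degrees(np.arctan2(-d[0],d[1])))
E
```

```text
[0.6524 0.0289 0.274 ] [ 3.14    0.0027 -1.722 ] [ 0.057 -0.037  0.055  0.052  0.016  0.004  0.029]
[[0.6759 0.0213 0.185 ]
 [0.6736 0.0064 0.185 ]
 [0.6275 0.0298 0.185 ]
 [0.6252 0.0144 0.185 ]] [0.6506 0.018  0.185 ]
0.04903499199982342 -9.621221622612376
disc [0.6516 0.0177 0.141 ] [-0.0099 -0.0657  0.    ]
handle [0.6671 0.1016 0.1   ]
[ 0.0154  0.0851 -0.09  ] -10.259244346120513
```

```bash
python3 -m pendant '{"slide":[[0.1,0,1],[0.1,0,3],[0.1,0,5],[0.1,0,5],[0.1,0,5],[0.1,0,5],[0.1,0,5]],"rot":[[0,0,0.007],[0,0,0.007],[0,0,0.007],[0,0,0.007],[0,0,0.007],[0,0,0.007],[0,0,0.007]]}'
python3 - <<'E'
from h import *
import cv2
s,p,R=st();print(p,s["tcp_rot"],s["qvel"].round(3));cv2.imwrite("pics/w2.png",snapshot("wrist")[:,:,::-1])
P=wcam()
import pickle;pickle.dump(P,open("P.pkl","wb"))
delta([.651,.022,.160],[np.pi,0,-1.735])
E
```

```text
time_s: 2.45
eef_pos: [0.6517, 0.0214, 0.2268]
tcp_rot: [-3.14, 0.0, -1.737]
contact_force: [0.3, 1.0, 0.7]
width: 1.005
[0.6517122  0.02142652 0.22676521] [-3.13952021e+00  3.62315944e-04 -1.73705980e+00] [-0.006 -0.001 -0.004 -0.001  0.001 -0.    -0.002]
slide cm [-0.02  0.09  6.67] rot [-0.002  0.    -0.002]
```

View pics/w2.png

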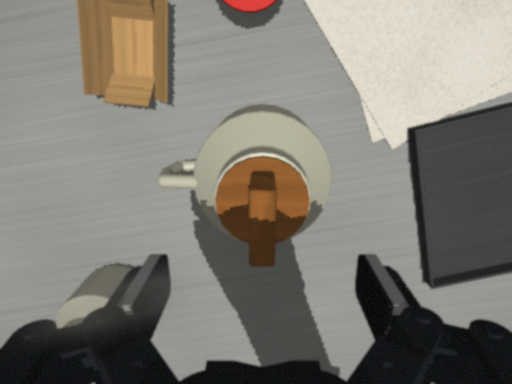

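The bar appears at u≈262, which is the jaw centre line, and it is parallel to the tool y axis. I'm descending.

```bash
python3 -m pendant '{"slide":[[0,0.05,1],[0,0.05,2.5],[0,0.05,4],[0,0.05,5.2],[0,0.05,6],[0,0.05,6.6],[0,0.05,6.6],[0,0.05,6.6]],"rot":[[0,0,0],[0,0,0],[0,0,0],[0,0,0],[0,0,0],[0,0,0],[0,0,0],[0,0,0]]}'
python3 -m pendant '{"slide":[[0,0,0],[0,0,0],[0,0,0],[0,0,0],[0,0,0],[0,0,0],[0,0,0],[0,0,0]],"rot":[[0,0,0],[0,0,0],[0,0,0],[0,0,0],[0,0,0],[0,0,0],[0,0,0],[0,0,0]]}' 1 80
python3 - <<'E'
from h import *
import cv2
s,p,R=st();print(p,s["tcp_rot"],s["contact_force"],s["moment"]);cv2.imwrite("pics/w3.png",snapshot("wrist")[:,:,::-1])
E
```

```text
time_s: 3.17
eef_pos: [0.6508, 0.0221, 0.1594]
tcp_rot: [-3.142, 0.0, -1.736]
contact_force: [0.2, 0.2, 0.6]
width: 0.997
time_s: 3.83
eef_pos: [0.6508, 0.022, 0.1596]
tcp_rot: [-3.141, 0.0, -1.736]
contact_force: [-0.9, -0.1, 2.6]
width: 0.179
[0.65078796 0.02198798 0.15962934] [-3.14121471e+00  4.29740189e-05 -1.73640173e+00] [-0.91895971 -0.07582054  2.59863539] [-0.07189599  0.24081846 -0.15858619]
```

View pics/w3.png

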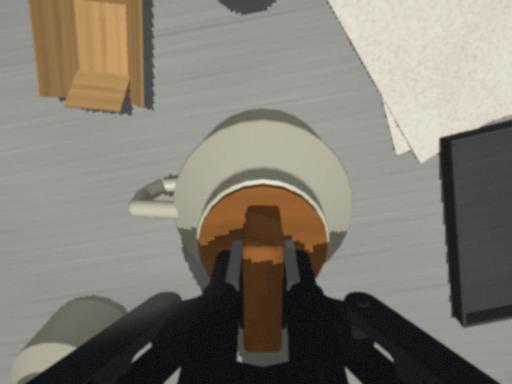

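```bash
python3 -m pendant '{"slide":[[-0.13,0,-0.18],[-0.26,0,-0.36],[-0.41,0,-0.54],[-0.56,0,-0.71],[-0.65,0,-0.81],[-0.65,0,-0.81],[-0.65,0,-0.81]],"rot":[[0,0.05,0],[0,0.1,0],[0,0.15,0],[0,0.2,0],[0,0.23,0],[0,0.23,0],[0,0.23,0]]}'
python3 - <<'E'
from h import *
import cv2
s,p,R=st();print(p,R.as_matrix()[:,2],np.degrees(np.arccos(-R.as_matrix()[2,2])),s["contact_force"],s["moment"],s["width"]);cv2.imwrite("pics/w4.png",snapshot("wrist")[:,:,::-1])
cv2.imwrite("pics/s4.png",cv2.resize(snapshot("scene")[140:280,170:330,::-1],None,fx=4,fy=4))
E
```

```text
time_s: 4.47
eef_pos: [0.6515, 0.029, 0.1662]
tcp_rot: [3.14, -0.23, -1.735]
contact_force: [3.4, 0.2, -8.9]
width: 0.181
[0.65154236 0.02902768 0.166234  ] [-0.03847062 -0.22494221 -0.97361235] 13.191604478571222 [ 3.39112602  0.16004139 -8.89685618] [ 0.83951792 -0.70224058  0.17606188] 0.18114205892932428
```

View pics/w4.png

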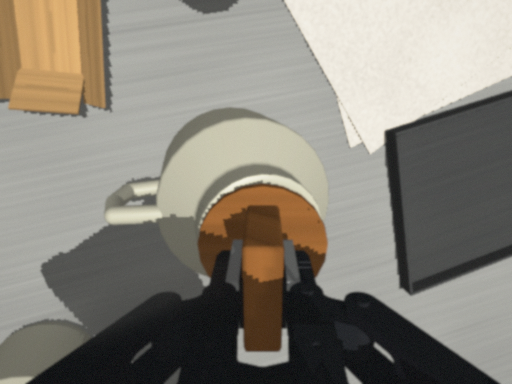

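View pics/s4.png

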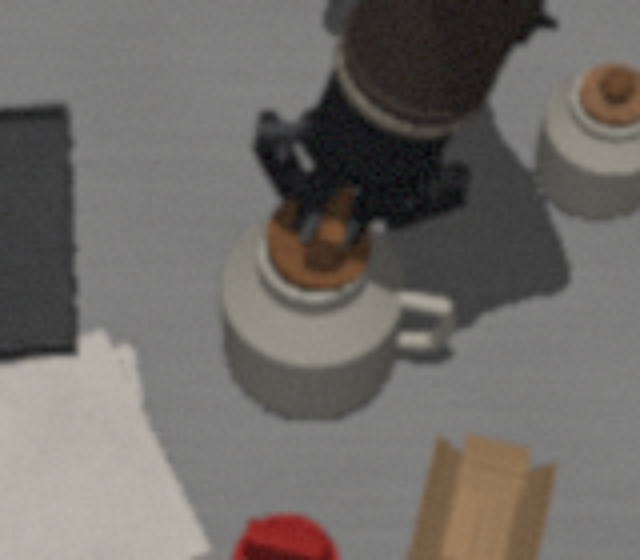

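Tipped 13.2° towards the handle, and the bar still sits square between the pads. Next I tip it the other way with some lift.

```bash
python3 -m pendant '{"slide":[[0.1,0,0.11],[0.2,0,0.22],[0.35,0,0.44],[0.5,0,0.69],[0.78,0,0.44],[1.03,0,0.24],[1.21,0,0.11],[1.33,0,0.03],[1.33,0,0.03],[1.33,0,0.03]],"rot":[[0,-0.04,0],[0,-0.08,0],[0,-0.15,0],[0,-0.23,0],[0,-0.31,0],[0,-0.38,0],[0,-0.43,0],[0,-0.46,0],[0,-0.46,0],[0,-0.46,0]]}'
python3 - <<'E'
from h import *
import cv2
s,p,R=st();print(p,R.as_matrix()[:,2],np.degrees(np.arccos(-R.as_matrix()[2,2])),s["contact_force"],s["moment"],s["width"]);cv2.imwrite("pics/w5.png",snapshot("wrist")[:,:,::-1])
E
```

```text
time_s: 5.4
eef_pos: [0.6495, 0.0142, 0.1707]
tcp_rot: [-3.141, 0.229, -1.738]
contact_force: [-1.6, -4.0, 2.4]
width: 0.173
[0.64951174 0.01419689 0.1707467 ] [ 0.03809693  0.22351693 -0.97395524] 13.105239022940072 [-1.63268064 -3.96620796  2.44023058] [-1.01281708  0.5051131   0.0430977 ] 0.17268543407235465
```

View pics/w5.png

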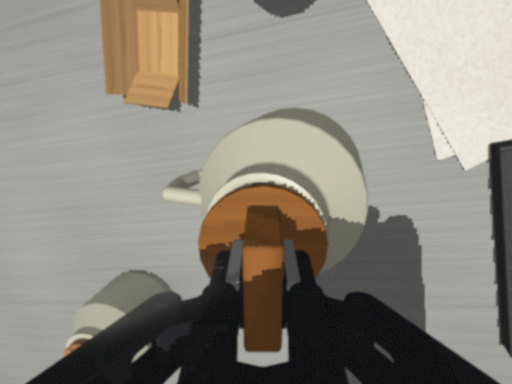

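```bash
python3 -m pendant '{"slide":[[-0.26,0,-0.01],[-0.5,0,-0.06],[-0.71,0,-0.16],[-0.71,0,-0.16],[-0.82,0,-0.63],[-1.0,0,-1.41],[-1.32,0,-2.77],[-1.66,0,-4.23],[-2.0,0,-5.7],[-2.23,0,-6.67],[-2.23,0,-6.67],[-2.23,0,-6.67]],"rot":[[0,0.08,0],[0,0.16,0],[0,0.23,0],[0,0.23,0],[0,0.23,0],[0,0.23,0],[0,0.23,0],[0,0.23,0],[0,0.23,0],[0,0.23,0],[0,0.23,0],[0,0.23,0]]}'
python3 - <<'E'
from h import *
import cv2
s,p,R=st();print(p,s["joint_pos"],s["contact_force"],s["moment"],s["width"]);cv2.imwrite("pics/w6.png",snapshot("wrist")[:,:,::-1])
cv2.imwrite("pics/s6.png",cv2.resize(snapshot("scene")[110:290,100:330,::-1],None,fx=3,fy=3))
delta([.564,-.244,.241],[np.pi,0,-1.736])
E
```

```text
time_s: 6.45
eef_pos: [0.6509, 0.0222, 0.2407]
tcp_rot: [-3.14, 0.001, -1.736]
contact_force: [-0.6, -0.4, -1.8]
width: 0.176
[0.65092546 0.0221505  0.24070326] [ 0.03334511  0.49284586 -0.22839156  1.48996755  0.11618147  1.17061168
 -1.95004756] [-0.58437295 -0.38081744 -1.78718967] [-0.02298201  0.00358139 -0.00637453] 0.17648939167455582
slide cm [27.65  4.12 -0.16] rot [ 0.001 -0.    -0.   ]
```

View pics/w6.png

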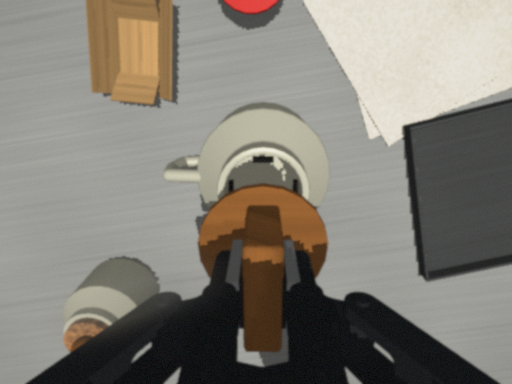

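View pics/s6.png

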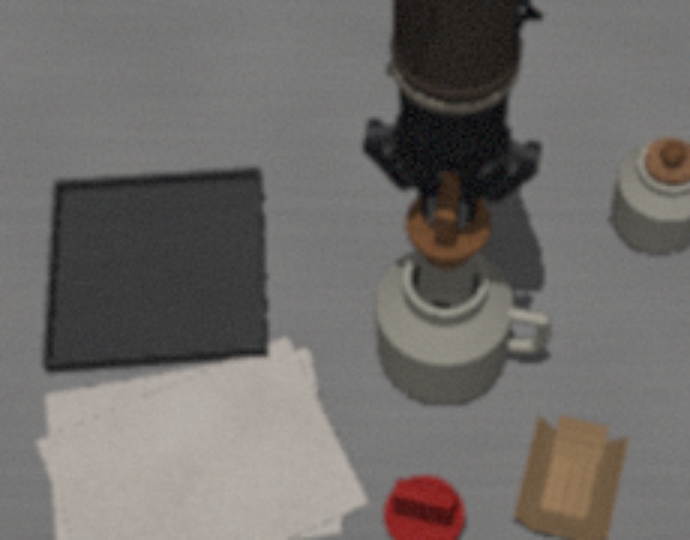

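```bash
python3 - <<'E'
from h import *
np.set_printoptions(precision=4,suppress=True)
q=np.array([pz("scene",100-.33+u/3,110-.33+v/3,.02)for u,v in[(55,182),(262,170),(268,352),(47,368)]]);print(q,q.mean(0))
E
python3 -m pendant '{"slide":[[1,0.15,0],[3,0.45,0],[6,0.9,0],[9,1.3,0],[12,1.8,0],[15,2.2,0],[18,2.7,0],[21,3.1,0],[24,3.6,0],[26.5,4,0],[27.6,4.1,0],[27.6,4.1,0],[27.6,4.1,0],[27.6,4.1,0]],"rot":[[0,0,0],[0,0,0],[0,0,0],[0,0,0],[0,0,0],[0,0,0],[0,0,0],[0,0,0],[0,0,0],[0,0,0],[0,0,0],[0,0,0],[0,0,0],[0,0,0]]}'
python3 - <<'E'
from h import *
import cv2
s,p,R=st();print(p,s["tcp_rot"],s["contact_force"],s["moment"],s["width"]);cv2.imwrite("pics/w7.png",snapshot("wrist")[:,:,::-1])
import pickle;pickle.dump(wcam(),open("P.pkl","wb"))
E
```

```text
[[ 0.479  -0.3502  0.02  ]
 [ 0.464  -0.1512  0.02  ]
 [ 0.6629 -0.1345  0.02  ]
 [ 0.6793 -0.3307  0.02  ]] [ 0.5713 -0.2416  0.02  ]
time_s: 7.72
eef_pos: [0.5653, -0.2417, 0.2399]
tcp_rot: [3.141, 0.001, -1.734]
contact_force: [-0.3, 0.6, -1.2]
width: 0.175
[ 0.5652576  -0.2417116   0.23985276] [ 3.14133726e+00  1.23619552e-03 -1.73428624e+00] [-0.32179592  0.64364081 -1.17238985] [ 0.00949095  0.02566421 -0.00297609] 0.17505888391926772
```

View pics/w7.png

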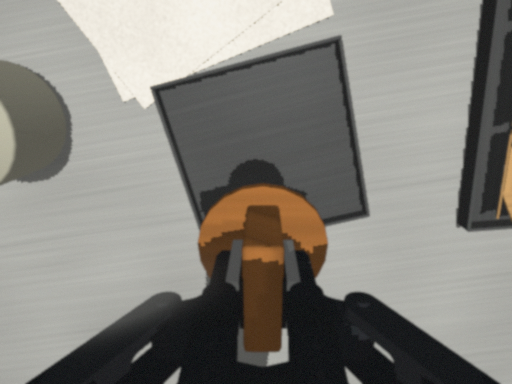

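Run:
```python
from h import *
import pickle
P=pickle.load(open("P.pkl","rb"))
q=np.array([pz(None,u,v,.02,P)for u,v in[(152,88),(340,38),(368,214)]]);print(q,(q[0]+q[2])/2,np.linalg.norm(q[0]-q[1]),np.linalg.norm(q[2]-q[1]))
# grip pos in hand from wrist? TCP-based; go
delta([.567,-.2435,.0],[np.pi,0,-1.736])
```

```text
[[ 0.65653307 -0.14063948  0.02      ]
 [ 0.67222064 -0.33520336  0.02      ]
 [ 0.4798792  -0.35152721  0.02      ]] [ 0.56820613 -0.24608334  0.02      ] 0.1951952987779516 0.19303289430848178
slide cm [ 0.21 -0.19 24.  ] rot [0.    0.001 0.002]
```

```bash
python3 -m pendant '{"slide":[[0,-0.1,1],[0.05,-0.3,3],[0.05,-0.3,6],[0.05,-0.3,9],[0.05,-0.3,12],[0.05,-0.3,14],[0.05,-0.3,15.5],[0.05,-0.3,16.3],[0.05,-0.3,16.8],[0.05,-0.3,16.8],[0.05,-0.3,16.8]],"rot":[[0,0,0],[0,0,0],[0,0,0],[0,0,0],[0,0,0],[0,0,0],[0,0,0],[0,0,0],[0,0,0],[0,0,0],[0,0,0]]}'
python3 -m pendant '{"slide":[[0,0,0.2],[0,0,0.4],[0,0,0.5],[0,0,0.6],[0,0,0.6],[0,0,0.6]],"rot":[[0,0,0],[0,0,0],[0,0,0],[0,0,0],[0,0,0],[0,0,0]]}'
```

```text
time_s: 8.68
eef_pos: [0.5683, -0.2442, 0.0727]
tcp_rot: [-3.141, -0.0, -1.736]
contact_force: [1.0, -0.1, -0.9]
width: 0.176
time_s: 9.18
eef_pos: [0.5677, -0.2445, 0.0663]
tcp_rot: [-3.141, -0.0, -1.736]
contact_force: [0.2, -0.5, -1.2]
width: 0.179
```

```bash
python3 -m pendant '{"slide":[[0,0,0.05],[0,0,0.1],[0,0,0.1],[0,0,0.1]],"rot":[[0,0,0],[0,0,0],[0,0,0],[0,0,0]]}'
python3 -m pendant '{"slide":[[0,0,0.05],[0,0,0.1],[0,0,0.1],[0,0,0.1]],"rot":[[0,0,0],[0,0,0],[0,0,0],[0,0,0]]}'
```

```text
time_s: 9.52
eef_pos: [0.5677, -0.2444, 0.0651]
tcp_rot: [3.142, -0.0, -1.736]
contact_force: [0.1, -0.4, -0.5]
width: 0.179
time_s: 9.85
eef_pos: [0.5678, -0.2445, 0.0647]
tcp_rot: [-3.141, -0.0, -1.736]
contact_force: [-2.0, 0.2, 5.6]
width: 0.176
```

The foot touched the floor with about 6 N up at the expected height. I'm releasing and checking.

```bash
python3 -m pendant '{"slide":[[0,0,0],[0,0,0],[0,0,0],[0,0,0],[0,0,0],[0,0,0]],"rot":[[0,0,0],[0,0,0],[0,0,0],[0,0,0],[0,0,0],[0,0,0]]}' 0.4 20
python3 -m pendant '{"slide":[[0,0,-0.3],[0,0,-1],[0,0,-2.5],[0,0,-5],[0,0,-8],[0,0,-11],[0,0,-14],[0,0,-17],[0,0,-17],[0,0,-17],[0,0,-17]],"rot":[[0,0,0],[0,0,0],[0,0,0],[0,0,0],[0,0,0],[0,0,0],[0,0,0],[0,0,0],[0,0,0],[0,0,0],[0,0,0]]}'
python3 - <<'E'
from h import *
import cv2,pickle
pickle.dump(wcam(),open("P.pkl","wb"))
cv2.imwrite("pics/w8.png",snapshot("wrist")[:,:,::-1])
cv2.imwrite("pics/s8.png",cv2.resize(snapshot("scene")[130:310,90:350,::-1],None,fx=3,fy=3))
E
```

```text
time_s: 10.35
eef_pos: [0.5677, -0.2444, 0.0641]
tcp_rot: [3.141, -0.0, -1.736]
contact_force: [0.2, -0.3, -1.1]
width: 0.601
time_s: 11.27
eef_pos: [0.5674, -0.2443, 0.2342]
tcp_rot: [-3.142, -0.0, -1.736]
contact_force: [0.5, 0.4, -0.2]
width: 0.599
```

View pics/w8.png

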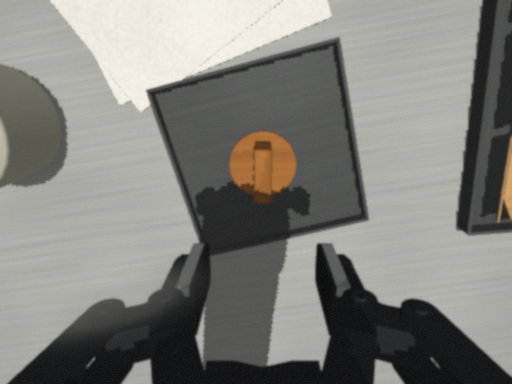

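View pics/s8.png

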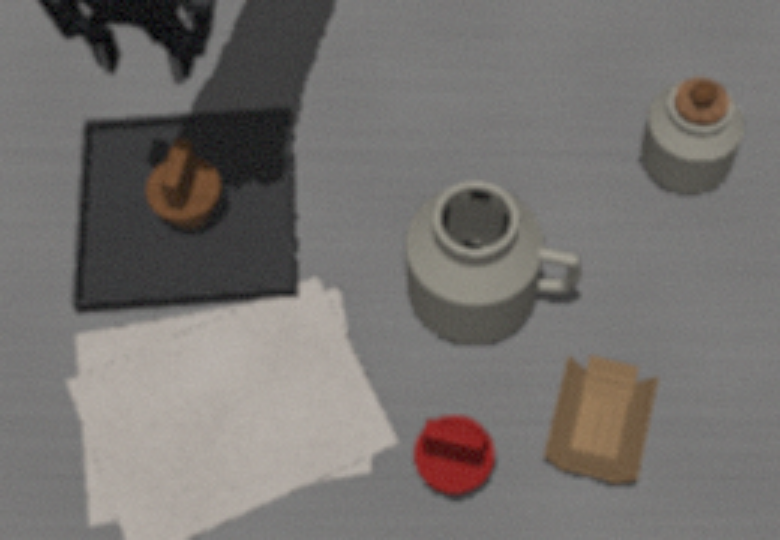

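Run:
```python
from h import *
import pickle
P=pickle.load(open("P.pkl","rb"))
print(pz(None,263,164,.0465,P))
q=np.array([pz(None,u,v,.02,P)for u,v in[(148,91),(338,40),(367,219),(205,255)]]);print(q.mean(0),(q[0]+q[2])/2)
S=lambda u,v,z:pz("scene",90-.33+u/3,130-.33+v/3,z)
print(S(184,190,.0465),np.mean([S(*c,.02) for c in[(87,122),(292,109),(298,293),(78,310)]],axis=0))
from station import order
print(order.job_done())
```

```text
[ 0.56904916 -0.24483719  0.0465    ]
[ 0.56734356 -0.24615736  0.02      ] [ 0.5673306  -0.24632396  0.02      ]
[ 0.57174585 -0.24162702  0.0465    ] [ 0.57174605 -0.24087033  0.02      ]
the job is handed in; nothing more can be done
None
```

The big crock is open, its bung stands upright in the middle of the dark tray, and the job is handed in at about 11.3 s of the 45 s.

- **Pulling it:** I gripped the bar grip and tipped it 13.2° towards the handle, then 13.1° the other way. It was lifted a little on each swing while still in the neck, then straightened and lifted out. The wrist force readings, taken at the end of each move, stayed under about 10 N.
- **Placing it:** I lowered it into the tray until the foot touched the floor, at about 6 N. Then I released it and raised the gripper about 17 cm clear.
- **Position check:** The bung's disc is within 2 mm of the tray's centre in both the wrist and scene pictures. The two cameras disagree with each other by about 3–5 mm on where the tray centre is, in world coordinates.
- **Everything else:** The small crock, the red look-alike and the other things in view looked undisturbed in the last scene picture. I judged that by eye and did not measure it.

No check failed.

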